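Hold the kiln's key switch on

ROBOT

A 6-joint arm with a two-finger parallel gripper is mounted at the origin on the work surface. World frame = base frame: x ahead of the robot, y to its left, z up, the work surface at z = 0. Lengths are in mm, angles in rad, forces in N, time in s.
With the tool pointing down it reaches from about 400 to 925 mm from the base axis. Payload 12.5 kg.
Tool frame: the origin (TCP) lies between the finger pads; the fingertips stand 14 mm ahead of it and the grasp point (between the pads) lies 5 mm behind it; x points along the fingers, y is the direction in which the jaws open and shut, and the axes are right-handed (so a half turn about x gives the same grasp; the last joint's range is limited). The gripper opens to 95 mm and grips with 3 to 60 N. Pads are 20 mm wide; open, the fingers measure 119 mm over their backs; the gripper's body (75 mm by 180 mm) begins 59 mm behind the grasp point.
Start: joints at [-1.369, 0.491, 1.559, -0, 1.092, -0.106], TCP at [189.374, -595.636, 228.661] pointing down, gripper open.
Joint ranges: [-3.1, 3.1], [-0.84, 2.19], [0.05, 2.79], [-1.13, 4.28], [0.06, 2.93], [-2.69, 2.69]. Speed limits (rad/s): [2.22, 2.22, 2.79, 3.14, 3.14, 3.14].

INTERFACE

Orientations are given as [roll, pitch, yaw] about the fixed x, y, z axes, in that order (R = Rz(yaw) Ry(pitch) Rx(roll)).
In Python, from cell import env, cams gives the robot as it stands.
- The arm moves only by the tool carry_out, never from a script. Its arguments are lists of equal length, an entry for each row: "grip": the closure, from -1 (fully open) to 1 (shut); "linear": the shift along the tool's x, y, z scaled (see below), a list of three; "turn": the turn about the tool's x scaled (see below). In form: {"grip": [grip, ...], "linear": [[tx, ty, tz], ...], "turn": [turn, ...]}. A call has 1 to 5 rows; each row shifts and turns the commanded pose from where the row before left it, along the tool's axes as they then stand; what a row does not reach is not made up. The controller multiplies each number of a shift by 0.5 m and each number of a turn by 180 degrees. A row lasts 1/10 s, in which the tool goes at most 50 mm and 8.59 degrees, less where a joint would pass 70% of its speed; a pose out of reach is approached as far as the arm can. A call with a number of a shift or a turn outside -1 to 1 is refused whole. A call with a gripper value outside its range is refused whole. The fingers move at their own pace and stop on an object; the grip force is fixed at half the most. Time passes only in rows, so rows that do not move let the fingers close. It gives the time, the measured TCP pose, the force and the opening at its end, in the units of the state.
- env.state(): the state, without advancing time (a new reading comes with each control period).
- cams.read_camera(name): name is "scene" or "side" or "wrist"; returns the picture (480x640x3 uint8, blue, green, red); there is no depth.
- cams.camera_info(name): a dict with "fx", "fy", "cx", "cy" (pixels), "dist" ([k1, k2, p1, p2, k3] as OpenCV has them; the pictures are not rectified), "view" (4x4, takes a point from world to camera coordinates). Camera axes: x right, y down, z forward; pixel columns grow to the right and rows downward; lengths in mm; the calibration is good to about 2 mm. A picture is of the moment at which its call begins: read the wrist's pose just before it. camera_info takes no time and is no camera call; for the wrist camera it gives the pose at the moment of the call.
- env.job_done(): hands the job in, once; it reports no verdict.
The state is a dict: "t": time; "joints": joint angles; "qvel": joint speeds; "tau": joint torques, N m; "eef_pos": TCP position; "tcp_rot": TCP orientation; "ft_force": force on the tool from outside, world axes, zero at the start; "moment": the same for the moment, N m; "opening": opening from 0.0 (shut) to 1.0 (fully open).
Only numpy, scipy, OpenCV 4.12 (cv2) and the standard library are available. Lean on these libraries where they do the work, as an engineer would, in place of code of your own. Each camera call takes 0.05 s, during which the arm holds its last target. There are 200 camera calls.

TASK

Take the red kiln key from the wooden key holder, push it fully home into the key switch on top of the grey kiln control box, working it past the sticky pins, and turn it a quarter turn clockwise (seen from above) to its stop. The switch springs back when let go, so finish while still gripping the key and holding it turned against the spring. Leave the blue key and the other things on the table where they are.

Things in the scene. Friction and masses are not known exactly. Their poses are not given: they have to be found in the camera images.
- kiln_key: Key to use, red grip, 72 mm long, 60 g, upright in one of the holder's slots (which one varies). Origin: centre of the blade's foot; z up, x blade width, y thickness; alike after a half turn about z. Steel blade 16 (x) by 5 (y) mm, z 0 to 16 mm, lowest 4 mm stepped down to a 12 by 2.6 mm tip; round neck 5.5 mm thick, z 16 to 32 mm; then the grip.
- kiln_grip (a point): Centre of the red key's plastic grip, on the key's axis, 52 mm above the blade's foot; axes as the key's. The grip is 36 mm (x) by 12 mm (y) by 40 mm high, z 32 to 72 mm above the foot; in the holder its underside rests on the holder's top. Pinch it across the 12 mm (along y), from above.
- wheel_key: The other key, blue grip, same shape and frame, in the other slot, 90 mm away. Bystander.
- rack: Wooden key holder, fixed block 60 (x) by 170 (y) by 45 mm high; origin at the centre of its underside, z up. Two slots in its top at y = +45 and -45 mm, 6 (x) by 17 (y) mm, 36 mm deep: a parked key's x axis lies along the holder's y, its foot 13 mm above the table.
- box: Grey kiln control box, fixed, 160 (x) by 200 (y) by 100 mm high; origin at the centre of its underside, z up. On top: the square steel key switch plate 50 by 50 mm, rising 12 mm, centred at x = -20 mm, y = 0; near x = +53 mm two lamps and a red button, up to 10 mm high.
- mouth (a point): Centre of the key slot's mouth, on top of the key switch plate, 112 mm above the table; axes as the box's. Slot 18 mm along x by 7 mm along y. The plate, to 8 mm below, is fixed; the turning cylinder lies beneath, its slot 18 by 6.6 mm. The blade can turn only once wholly below the plate (foot deeper than 24 mm); turned, it cannot be pulled out.
- keyway_floor (a point): Floor of the keyway, 28 mm below the mouth: the key's foot stands here when fully home, its grip's underside then 4 mm above the plate. Two sticky sprung pins, centred 19 mm (at x, y > 0) and 13 mm (x, y < 0) above it, stick 2 mm into the keyway from its sides. A slow push meets 5 to 15 N, mostly in the last 12 mm; 25 N does no harm; twists of 0.08 rad with 1 mm shakes along y free it.
- cylinder (a joint): Angle of the lock cylinder, rad: 0 in line with the slot in the plate (start), grows clockwise seen from above, stop at 1.5. A spring pulls it back to 0 with 0.03 N m at 0, 0.11 N m at the stop. The blade has about 0.1 rad of play in it, so the key must turn about 0.1 rad farther than the cylinder.
- glaze_jar: Amber jar with a white cap, 66 mm across, 100 mm high, standing; origin at the centre of its underside. Bystander.
- bowl: White bowl, 110 mm across, 60 mm high, standing; origin at the centre of its underside. Bystander.
- rib: Flat dark wooden rib, 100 by 50 by 8 mm, lying; origin at the centre of its underside. Bystander.
There are look-alikes about, which are no part of the job. Of the things like the kiln_key, leave any that is yellow; of the rest the smaller one is meant.

How it is judged (in metres and radians):
On the way, in this order (a step that is already met when the one before it is completed fails the run):
1. the red key is drawn out of the holder and held in the air by the gripper (height (world z) of kiln_key above 0.05 m and contact force between the fingers and kiln_key above 1 N), for 0.1 s.
2. the red key is fully home in the key switch, not yet turned (z of kiln_key in the frame of mouth below -0.0245 m and horizontal distance between kiln_key and mouth below 0.004 m and angle between kiln_key's own z axis and vertical below 0.12 rad and value of joint cylinder below 0.3 rad), for 0.1 s.
3. the key is turned a quarter turn to its stop and held there (z of kiln_key in the frame of mouth below -0.0245 m and horizontal distance between kiln_key and mouth below 0.004 m and angle between kiln_key's own z axis and vertical below 0.12 rad and value of joint cylinder above 1.3 rad and contact force between the fingers and kiln_key above 2 N), for 0.5 s.
At the end, for the whole second after the job is handed in: Ends holding: the gripper grips the red key (over 2 N), fully home (foot within 3.5 mm of the floor and 4 mm of the centre, tilt under 0.12 rad), cylinder at rest, turned 1.3 rad or more; blue key moved under 15 mm, jar, bowl and rib under 30 mm, all still upright (all of step 3 and velocity of joint cylinder between -0.1 and 0.1 rad/s and distance of wheel_key from where it was at the start of the episode below 0.015 m and distance of each of glaze_jar, bowl, rib from where it was at the start of the episode below 0.03 m and angle between each of wheel_key, glaze_jar, bowl's own z axis and vertical below 0.2 rad); the arm keeps its last pose, push and grip.
It fails at once if the blue wheel key is displaced by 15 mm or more (distance of wheel_key from where it was at the start of the episode above 0.015 m).
It fails at once if the glaze jar is displaced by 30 mm or more (distance of glaze_jar from where it was at the start of the episode above 0.03 m).
It fails at once if the bowl is displaced by 30 mm or more (distance of bowl from where it was at the start of the episode above 0.03 m).
It fails at once if the wooden rib is displaced by 30 mm or more (distance of rib from where it was at the start of the episode above 0.03 m).
It also fails if it takes over 48 s, if anything falls off the work surface, if the arm or the gripper's body presses on something with over 40 N, if the wrist force passes 120 N, or if a joint passes its speed limit or range.

## Working session

There is one attempt and no reset: what is moved stays moved. The work goes in short steps, Python scripts to look and compute and a tool call to move; the robot and the scene stay as the last step left them, time stands still between calls to the robot, and variables do not carry over. Pictures are saved under pics/ and viewed, about 8 in all and at most 12, crops included, and the job is handed in when it is done.

Besides the shell and the picture viewer there is one more tool, called after "Call:" as name(argument=value, ...) on one line, values as JSON. carry_out: Moves the arm, as the interface text tells. Shifts and turns lie within -1 to 1; 1 stands for 0.5 m of shift or 180 degrees of turn. Its arguments: {"type":"object","properties":{"grip":{"type":"array"},"linear":{"type":"array"},"turn":{"type":"array"}},"required":["grip","linear","turn"]}

```bash
ls; mkdir -p pics; python3 - <<'E'
from cell import env,cams
import cv2
print(env.state())
for n in("scene","side"):
    cv2.imwrite(f"pics/{n}0.png",cams.read_camera(n)); print(n,cams.camera_info(n))
print(cams.camera_info("wrist"))
E
```

```text
pics
{'t': 0.0, 'joints': array([-1.36860586e+00,  4.91600832e-01,  1.55947569e+00, -9.91730000e-06,
        1.09167885e+00, -1.05610876e-01]), 'qvel': array([-0.00022407, -0.00069493,  0.00120286,  0.00110524, -0.00090086,
        0.00092839]), 'tau': array([ 2.14927146e-03, -6.12636709e+01, -2.58180535e+01,  6.93016173e-02,
        4.82661696e-02, -1.15674779e-04]), 'eef_pos': array([ 189.31813131, -595.3908895 ,  228.02705859]), 'tcp_rot': array([-1.66884288,  1.56963358,  1.78055569]), 'ft_force': array([-0.8088097 ,  0.87282956,  0.54308466]), 'moment': array([ 0.00227502, -0.03434627,  0.04903341]), 'opening': 0.9957359948536851}
scene {'fx': 507.9159883289611, 'fy': 507.9159883289611, 'cx': 317.6758106148285, 'cy': 231.6356447656831, 'dist': array([-0.08922873,  0.        ,  0.        ,  0.        ,  0.        ]), 'view': array([[ 5.58827962e-01,  8.29280996e-01,  2.08284868e-03,
        -3.98626692e+02],
       [ 5.20756249e-01, -3.48965375e-01, -7.79125212e-01,
        -2.23613744e+02],
       [-6.45386890e-01,  4.36481611e-01, -6.26864871e-01,
         1.52704661e+03],
    
[... 451 characters left out ...]
    [ 3.39648286e-01, -7.65670904e-01, -5.46248211e-01,
         1.06798028e+03],
       [ 0.00000000e+00,  0.00000000e+00,  0.00000000e+00,
         1.00000000e+00]])}
{'fx': 382.68618726811644, 'fy': 382.68618726811644, 'cx': 322.19791998741476, 'cy': 244.12407398653264, 'dist': array([-0.0165928,  0.       ,  0.       ,  0.       ,  0.       ]), 'view': array([[ 3.04009558e-01, -9.52668102e-01, -1.29457885e-03,
        -6.23987252e+02],
       [-9.25126447e-01, -2.95544483e-01,  2.38315998e-01,
        -2.83145074e+01],
       [-2.27418655e-01, -7.12526922e-02, -9.71186804e-01,
         3.89579544e+02],
       [ 0.00000000e+00,  0.00000000e+00,  0.00000000e+00,
         1.00000000e+00]])}
```

View pics/scene0.png

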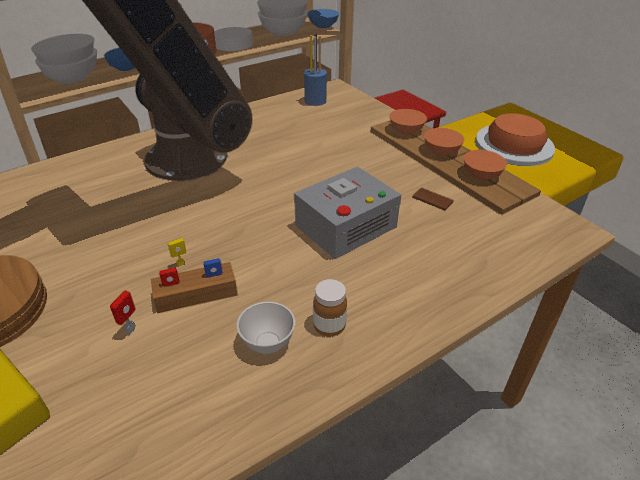

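View pics/side0.png

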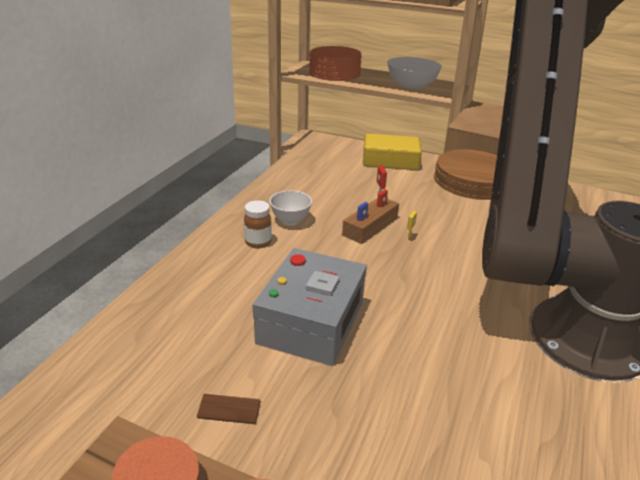

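The scene view shows the holder with the red key at (169,277) and the blue at (213,268). The bigger red decoy stands at (123,310) and the yellow one at (178,250), and the slot is at (342,187). In the side view the red key is at (382,198), the blue at (362,211) and the slot at (323,282).

```bash
cat > h.py <<'E'
import numpy as np,cv2
from scipy.optimize import least_squares
from cell import env,cams
def K(c): return np.array([[c['fx'],0,c['cx']],[0,c['fy'],c['cy']],[0,0,1.]])
def ray(c,p):
    u=cv2.undistortPoints(np.array([[p]],float),K(c),c['dist'])[0,0]
    R,t=c['view'][:3,:3],c['view'][:3,3]
    return -R.T@t, R.T@np.array([*u,1])
def atz(c,p,z):
    o,d=ray(c,p); return o+d*(z-o[2])/d[2]
def proj(c,P):
    r=cv2.Rodrigues(c['view'][:3,:3])[0]
    return cv2.projectPoints(np.array(P,float).reshape(-1,3),r,c['view'][:3,3],K(c),c['dist'])[0][:,0]
def tri(cs,ps):
    return least_squares(lambda X:np.concatenate([proj(c,X)[0]-p for c,p in zip(cs,ps)]),[500,-200,50]).x
E
python3 - <<'E'
from h import *
a,b=[cams.camera_info(n) for n in("scene","side")]
im=[cv2.imread(f"pics/{n}0.png") for n in("scene","side")]
for nm,p,q,z in [("red",(169,277),(382,198),65),("blue",(213,268),(362,211),65),("slot",(342,187),(323,282),112),("yel",(178,247),(412,219),50),("dec",(123,307),(382,178),65)]:
    print(nm,tri([a,b],[p,q]).round(1),atz(a,p,z).round(1),atz(b,q,z).round(1))
print([atz(a,p,0).round() for p in [(154,307),(237,294)]])
A=cv2.resize(im[0][225:345,100:260],None,fx=4,fy=4,interpolation=2)
B=cv2.resize(im[0][165:255,285:405],None,fx=4,fy=4,interpolation=2)
cv2.imwrite("pics/c1.png",np.vstack([A[:, :480] if 0 else cv2.resize(A,(480,360)),B[:, :480]])[:720][:600] if 0 else np.hstack([cv2.resize(A,(400,300)),cv2.resize(B,(400,300))]))
E
```

```text
red [ 538.7 -249.2   65.8] [ 538.1 -248.9   65. ] [ 538.9 -251.2   65. ]
blue [ 563.4 -162.1   65.5] [ 563.5 -161.8   65. ] [ 563.4 -163.9   65. ]
slot [519.2 199.1 108.3] [525.1 196.1 112. ] [517.  202.8 112. ]
yel [ 444.6 -194.9   55.1] [ 440.9 -192.9   50. ] [ 445.3 -206.9   50. ]
dec [ 571.9 -355.4   68.9] [ 567.9 -355.1   65. ] [ 574.  -363.2   65. ]
[array([ 536., -294.,    0.]), array([ 598., -131.,    0.])]
```

```bash
cat >> h.py <<'E'
from scipy.spatial.transform import Rotation as Ro
def plan(pos,jaw=None):
    """jaw: world yaw (deg) of tool y; prints total tool-frame shift/500 and turn/180"""
    s=env.state(); R=Ro.from_euler('xyz',s['tcp_rot']).as_matrix()
    d=R.T@(np.array(pos)-s['eef_pos'])/500
    y=np.degrees(np.arctan2(R[1,1],R[0,1]))
    print('t',s['t'],'tcp',s['eef_pos'].round(2),'jawyaw',y.round(2),'axis',R[:,0].round(4),'q1,q6',s['joints'][[0,5]].round(3),'F',s['ft_force'].round(1),'M',s['moment'].round(2),'op',round(s['opening'],3))
    print('lin',d.round(4),'turn', None if jaw is None else round(-(jaw-y)/180,4))
E
python3 - <<'E'
from h import *
a,b=[cams.camera_info(n) for n in("scene","side")]
plan([539,-249,228],-15.8)
L=[atz(a,p,105) for p in [(344,211),(369,200),(382,194)]];M=[atz(b,p,105) for p in [(297,260),(282,281),(273,293)]]
print(np.round(L),np.round(M))
for Q in(L,M): d=Q[2]-Q[0]; print(np.degrees(np.arctan2(d[1],d[0])))
R=Ro.from_euler('xyz',env.state()['tcp_rot']).as_matrix();print(R)
w=cams.camera_info("wrist");V=w['view'];C=-V[:3,:3].T@V[:3,3];print("cam in tool",R.T@(C-env.state()['eef_pos']),(V[:3,:3]@R).round(3))
E
```

```text
t 0.1 tcp [ 189.34 -595.41  228.12] jawyaw -72.36 axis [-2.e-04  1.e-03 -1.e+00] q1,q6 [-1.369 -0.106] F [0.3 0.  0.7] M [-0.01  0.   -0.03] op 1.0
lin [ 8.000e-04 -4.484e-01 -8.764e-01] turn -0.3142
[[597. 149. 105.]
 [595. 223. 105.]
 [593. 264. 105.]] [[596. 149. 105.]
 [592. 225. 105.]
 [591. 265. 105.]]
92.25642615143943
92.40153036791132
[[-2.10446656e-04  3.02990592e-01 -9.52993524e-01]
 [ 9.90170243e-04 -9.52993015e-01 -3.02990649e-01]
 [-9.99999488e-01 -1.00738920e-03 -9.94580750e-05]]
cam in tool [-156.16523375   -0.53341049  -65.99208176] [[ 0.     1.    -0.001]
 [-0.238  0.001  0.971]
 [ 0.971 -0.     0.238]]
```

View pics/c1.png

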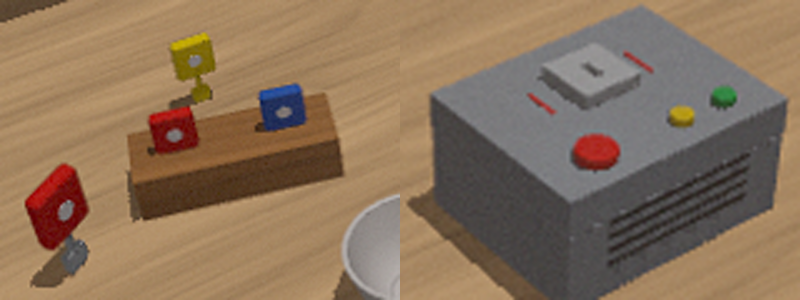

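Call:
carry_out(grip=[-1,-1,-1,-1,-1], linear=[[0,0,0],[0,0,0],[0,0,0],[0,0,0],[0,0,0]], turn=[-0.045,-0.045,-0.045,-0.045,-0.045])

```text
t: 0.6
eef_pos: [189.3, -595.5, 228.3]
tcp_rot: [-2.359, 1.57, 1.803]
ft_force: [-0.1, -0.1, 0.0]
opening: 1.004
```

Call:
carry_out(grip=[-1,-1,-1,-1,-1], linear=[[0,0,0],[0,0,0],[0,0.0485,-0.0856],[0,0.0485,-0.0856],[0,0.0485,-0.0856]], turn=[-0.045,-0.044,0,0,0])

```text
t: 1.1
eef_pos: [295.1, -490.7, 228.2]
tcp_rot: [-2.47, 1.57, 1.965]
ft_force: [1.4, -0.2, 0.2]
opening: 1.002
```

Call:
carry_out(grip=[-1,-1,-1,-1,-1], linear=[[0,0.0485,-0.0856],[0,0.0485,-0.0856],[0,0.0485,-0.0856],[0,0.0485,-0.0856],[0,0.0485,-0.0856]], turn=[0,0,0,0,0])

```text
t: 1.6
eef_pos: [470.6, -317.5, 228.5]
tcp_rot: [-1.52, 1.571, 2.915]
ft_force: [-0.4, -1.1, -1.1]
opening: 0.998
```

Call:
carry_out(grip=[-1,-1,-1,-1], linear=[[0,0.0485,-0.0856],[0,0.0485,-0.0856],[0,0,0],[0,0,0]], turn=[0,0,0,0])

```text
t: 2.0
eef_pos: [539.8, -249.2, 228.2]
tcp_rot: [-1.561, 1.57, 2.877]
ft_force: [0.1, -0.4, 0.2]
opening: 1.001
```

```bash
python3 - <<'E'
from h import *
plan([539,-249,228],-15.8)
c=cams.camera_info("wrist"); im=cams.read_camera("wrist"); cv2.imwrite("pics/w1.png",im)
np.save("w1.npy",c['view'])
print(proj(c,[[539,-249,85],[563,-162,85]]))
E
```

```text
t 2.0 tcp [ 539.81 -249.17  228.16] jawyaw -15.71 axis [-9.e-04  2.e-04 -1.e+00] q1,q6 [-0.543 -0.269] F [ 0.1 -0.4  0.2] M [-0.04 -0.09 -0.02] op 1.001
lin [ 0.0003 -0.0017  0.0001] turn 0.0005
[[322.26504955 236.07731042]
 [321.7967447  118.04817989]]
```

View pics/w1.png

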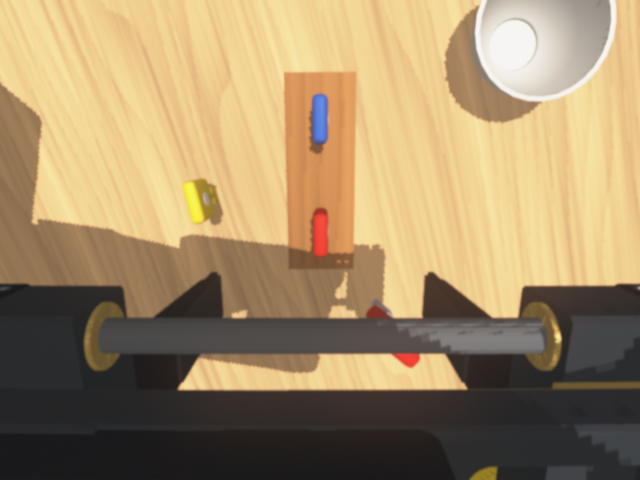

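The wrist view shows the red key at (321,233), the blue at (320,119), the yellow decoy at (197,200) and the big red decoy at (392,335), with the jaws in line with the key. I'll refine by colour.

```bash
python3 - <<'E'
from h import *
c=cams.camera_info("wrist"); im=cv2.imread("pics/w1.png").astype(int)
b,g,r=im[...,0],im[...,1],im[...,2]
def cen(m,box):
    x0,y0,x1,y1=box; mm=np.zeros(m.shape,np.uint8); mm[y0:y1,x0:x1]=m[y0:y1,x0:x1]
    ys,xs=np.nonzero(mm); rc=cv2.minAreaRect(np.c_[xs,ys].astype(np.float32)); print(rc,xs.min(),xs.max(),ys.min(),ys.max()); return xs.mean(),ys.mean()
R=cen((r>130)&(g<60)&(b<60),(290,190,350,280)); B=cen((b>100)&(r<80),(290,80,350,160))
for z in(85,75): 
  P,Q=atz(c,R,z),atz(c,B,z); d=Q-P; print(z,R,B,P.round(1),Q.round(1),np.linalg.norm(d),np.degrees(np.arctan2(d[1],d[0]))-90)
plan([*P[:2],150],-15.7)
E
```

```text
((315.73065185546875, 228.36962890625), (9.63517951965332, 40.14657974243164), 15.52410888671875) 315 325 209 249
((318.5, 141.5), (1.0, 5.0), 90.0) 316 321 141 142
85 (np.float64(319.6304347826087), np.float64(213.43478260869566)) (np.float64(319.0), np.float64(141.33333333333334)) [ 541.4 -231.7   85. ] [ 555.9 -178.6   85. ] 55.12001610221975 -15.334660987433239
75 (np.float64(319.6304347826087), np.float64(213.43478260869566)) (np.float64(319.0), np.float64(141.33333333333334)) [ 540.8 -233.3   75. ] [ 555.9 -178.3   75. ] 56.96086791711098 -15.334660987433239
t 2.05 tcp [ 539.2  -250.1   228.25] jawyaw -15.8 axis [-8.e-04  2.e-04 -1.e+00] q1,q6 [-0.545 -0.269] F [-0.2 -0.5  0.1] M [-0.06 -0.1  -0.03] op 1.0
lin [ 0.1565 -0.0059 -0.0333] turn -0.0006
```

```bash
cat >> h.py <<'E'
def blob(im,hues,box,s=150,v=60):
    h=cv2.cvtColor(im,cv2.COLOR_BGR2HSV).astype(int); m=np.zeros(im.shape[:2],bool)
    for lo,hi in hues: m|=(h[...,0]>=lo)&(h[...,0]<=hi)
    m&=(h[...,1]>s)&(h[...,2]>v); x0,y0,x1,y1=box; k=np.zeros(m.shape,bool); k[y0:y1,x0:x1]=m[y0:y1,x0:x1]
    ys,xs=np.nonzero(k); print(len(xs),xs.min(),xs.max(),ys.min(),ys.max()); return ((xs.min()+xs.max())/2,(ys.min()+ys.max())/2),(xs,ys)
E
python3 - <<'E'
from h import *
c=cams.camera_info("wrist"); im=cv2.imread("pics/w1.png")
R,_=blob(im,[(0,4),(174,180)],(290,190,350,262),190,80); B,_=blob(im,[(105,125)],(290,80,350,160))
for z in(85,75): 
  P,Q=atz(c,R,z),atz(c,B,z); d=Q-P; print(z,R,B,P.round(1),Q.round(1),np.linalg.norm(d),np.degrees(np.arctan2(d[1],d[0]))-90)
plan([*P[:2],150],-15.7)
E
```

```text
488 314 326 212 255
66 316 324 116 138
85 (np.float64(320.0), np.float64(233.5)) (np.float64(320.0), np.float64(127.0)) [ 537.2 -247.4   85. ] [ 559.5 -168.8   85. ] 81.75179268018105 -15.817762035103797
75 (np.float64(320.0), np.float64(233.5)) (np.float64(320.0), np.float64(127.0)) [ 536.6 -249.5   75. ] [ 559.6 -168.2   75. ] 84.48207011055828 -15.817762035103769
t 2.05 tcp [ 539.2  -250.1   228.25] jawyaw -15.8 axis [-8.e-04  2.e-04 -1.e+00] q1,q6 [-0.545 -0.269] F [-0.2 -0.5  0.1] M [-0.06 -0.1  -0.03] op 1.0
lin [ 0.1565 -0.0053  0.0002] turn -0.0006
```

Call:
carry_out(grip=[-1,-1,-1,-1,-1], linear=[[0.08,-0.0045,0],[0.08,0,0],[0.08,0,0],[0.02,0,0],[0,0,0]], turn=[0,0,0,0,0])

```text
t: 2.55
eef_pos: [536.4, -250.3, 97.9]
tcp_rot: [-1.789, 1.568, 2.645]
ft_force: [-0.2, -0.4, -0.3]
opening: 0.998
```

```bash
python3 - <<'E'
from h import *
plan([537.3,-249,63],-15.8)
c=cams.camera_info("wrist"); im=cams.read_camera("wrist"); cv2.imwrite("pics/w2.png",im)
s=env.state();R=Ro.from_euler('xyz',s['tcp_rot']).as_matrix();print(proj(c,[s['eef_pos'],s['eef_pos']+R@[20,0,0]]))
E
```

```text
t 2.55 tcp [ 536.39 -250.33   97.91] jawyaw -15.94 axis [-0.0022  0.0012 -1.    ] q1,q6 [-0.548 -0.27 ] F [-0.2 -0.4 -0.3] M [-0.04 -0.07  0.02] op 0.998
lin [ 0.0698  0.0012 -0.003 ] turn -0.0008
[[325.90596301 308.43602849]
 [325.61972415 291.91262477]]
```

View pics/w2.png

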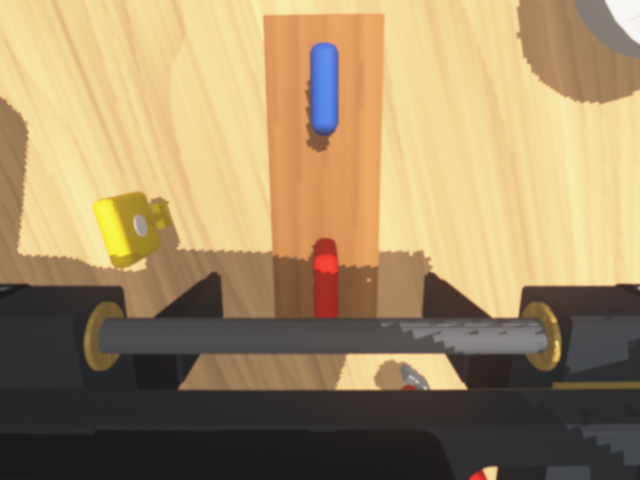

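The view from close by shows the red key at columns 315–337, nearly centred between the fingers. I'll descend and grip.

Call:
carry_out(grip=[-1,-1,-1,-1,-1], linear=[[0.02,0.0016,-0.002],[0.02,0,0],[0.02,0,0],[0.01,0,0],[0,0,0]], turn=[0,0,0,0,0])

```text
t: 3.1
eef_pos: [538.1, -248.5, 62.8]
tcp_rot: [-1.776, 1.569, 2.66]
ft_force: [0.8, 0.6, 0.5]
opening: 1.004
```

Call:
carry_out(grip=[1,1,1,1,1], linear=[[0,0,0],[0,0,0],[0,0,0],[0,0,0],[0,0,0]], turn=[0,0,0,0,0])

```text
t: 3.6
eef_pos: [538.4, -248.8, 63.8]
tcp_rot: [0.994, 1.57, -0.853]
ft_force: [0.2, -0.5, -0.2]
opening: 0.625
```

Call:
carry_out(grip=[1,1,1,1,1], linear=[[0,0,0],[0,0,0],[0,0,0],[0,0,0],[0,0,0]], turn=[0,0,0,0,0])

```text
t: 4.1
eef_pos: [538.4, -248.8, 63.6]
tcp_rot: [-0.08, 1.571, -1.928]
ft_force: [-0.1, -0.0, 0.1]
opening: 0.217
```

```bash
python3 - <<'E'
from h import *
plan([537.3,-249,230],92.3)
E
```

```text
t 4.1 tcp [ 538.38 -248.77   63.61] jawyaw -15.85 axis [-0.e+00 -1.e-04 -1.e+00] q1,q6 [-0.544 -0.267] F [-0.1 -0.   0.1] M [-0.05 -0.09 -0.02] op 0.217
lin [-0.3328 -0.002   0.0011] turn -0.6008
```

Call:
carry_out(grip=[1,1,1,1,1], linear=[[0,0,0],[0,0,0],[0,0,0],[0,0,0],[0,0,0]], turn=[0,0,0,0,0])

```text
t: 4.6
eef_pos: [538.4, -248.8, 63.6]
tcp_rot: [0.31, 1.571, -1.538]
ft_force: [-0.1, -0.1, 0.6]
opening: 0.125
```

Call:
carry_out(grip=[1,1,1,1,1], linear=[[-0.01,0,0],[-0.03,0,0],[-0.04,0,0],[-0.04,0,0],[0,0,0]], turn=[0,0,0,0,0])

```text
t: 5.1
eef_pos: [539.3, -249.3, 126.2]
tcp_rot: [1.284, 1.566, -0.563]
ft_force: [0.5, 0.7, -0.7]
opening: 0.126
```

Call:
carry_out(grip=[1,1,1,1,1], linear=[[-0.08,0,0],[-0.08,0,0],[0,-0.0281,-0.0852],[0,-0.0281,-0.0852],[0,-0.0281,-0.0852]], turn=[0,0,0,0,0])

```text
t: 5.6
eef_pos: [532.2, -113.0, 203.2]
tcp_rot: [-1.531, 1.571, 2.904]
ft_force: [-0.1, -0.2, 0.2]
opening: 0.125
```

Call:
carry_out(grip=[1,1,1,1,1], linear=[[0,-0.0281,-0.0852],[0,-0.0281,-0.0852],[0,-0.0281,-0.0852],[0,-0.0281,-0.0852],[0,-0.0281,-0.0852]], turn=[0,0,0,0,0])

```text
t: 6.1
eef_pos: [522.7, 111.6, 203.0]
tcp_rot: [-1.034, 1.57, -2.882]
ft_force: [1.4, -0.0, -0.1]
opening: 0.124
```

Call:
carry_out(grip=[1,1,1,1,1], linear=[[0,-0.0281,-0.0852],[0,-0.0281,-0.0852],[0,0,0],[0,0,0],[0,0,0]], turn=[0,0,-0.045,-0.045,-0.045])

```text
t: 6.6
eef_pos: [519.1, 199.9, 202.7]
tcp_rot: [-1.335, 1.57, -2.751]
ft_force: [0.9, -0.3, -0.1]
opening: 0.123
```

Call:
carry_out(grip=[1,1,1,1,1], linear=[[0,0,0],[0,0,0],[0,0,0],[0,0,0],[0,0,0]], turn=[-0.045,-0.045,-0.045,-0.045,-0.045])

```text
t: 7.1
eef_pos: [519.3, 199.4, 202.8]
tcp_rot: [-2.096, 1.57, -2.807]
ft_force: [0.4, -0.0, -0.7]
opening: 0.128
```

Call:
carry_out(grip=[1,1,1,1,1], linear=[[0,0,0],[0,0,0],[0,0,0],[0,0,0],[0,0,0]], turn=[-0.045,-0.045,-0.045,-0.045,-0.045])

```text
t: 7.6
eef_pos: [519.3, 199.4, 202.8]
tcp_rot: [-2.796, 1.57, -2.8]
ft_force: [-0.3, -0.0, -0.3]
opening: 0.125
```

```bash
python3 - <<'E'
from h import *
plan([520.5,199,200],92.3)
c=cams.camera_info("wrist"); im=cams.read_camera("wrist"); cv2.imwrite("pics/w3.png",im)
print(proj(c,[520.5,199,112]))
E
```

```text
t 7.6 tcp [519.28 199.36 202.78] jawyaw 89.79 axis [-9.e-04 -3.e-04 -1.e+00] q1,q6 [ 0.248 -1.319] F [-0.3 -0.  -0.3] M [ 0.08 -0.2   0.07] op 0.125
lin [ 0.0056 -0.0007  0.0025] turn -0.014
[[321.00583418 255.7535116 ]]
```

View pics/w3.png

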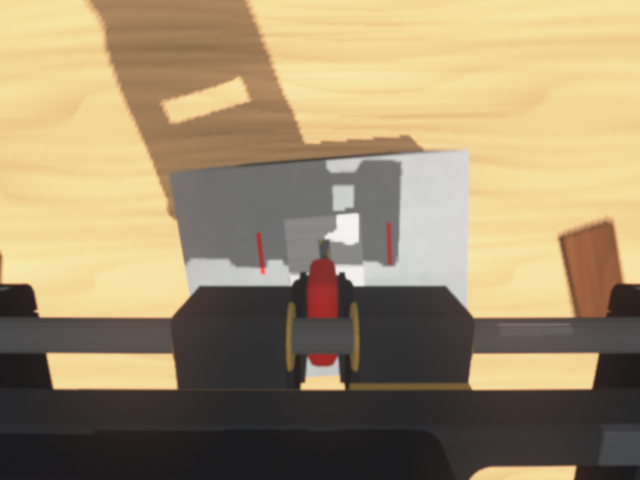

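The wrist view shows the box's far edge from (172,172) to (468,151), the plate's edge at about row 215, and the key's blade tip at (324,245). I'll take the box yaw from those corners.

```bash
python3 - <<'E'
from h import *
c=cams.camera_info("wrist")
P,Q=atz(c,(171.5,172.5),100),atz(c,(468,151.5),100); d=Q-P
y=np.arctan2(d[1],d[0])-np.pi/2
print(P,Q,np.linalg.norm(d),np.degrees(y), "mouth",(P+Q)[:2]/2+60*np.array([np.cos(y),np.sin(y)]))
for q in [(285,219),(336,214)]: print(atz(c,q,112))
E
```

```text
[466.76476051  98.75101388 100.        ] [451.92544487 295.61134375 100.        ] 197.41883083449093 4.3107986888234135 mouth [519.17536175 201.69117887]
[495.72623777 175.309061   112.        ]
[492.22339051 208.62487601 112.        ]
```

Call:
carry_out(grip=[1,1,1,1], linear=[[0.03,0,0.002],[0.03,0,0],[0.008,0,0],[0,0,0]], turn=[-0.014,0,0,0])

```text
t: 8.05
eef_pos: [520.3, 199.3, 168.9]
tcp_rot: [-2.859, 1.569, -2.827]
ft_force: [0.2, 0.0, 0.1]
opening: 0.125
```

```bash
python3 - <<'E'
from h import *
plan([520.5,199,168],92.3)
c=cams.camera_info("wrist"); im=cams.read_camera("wrist"); cv2.imwrite("pics/w4.png",im)
k=im[170:320,230:420]; k=(255*(k/255.)**0.6).astype(np.uint8)
cv2.imwrite("pics/w4c.png",cv2.resize(k,None,fx=4,fy=4,interpolation=2))
E
```

```text
t 8.05 tcp [520.26 199.33 168.88] jawyaw 91.88 axis [-1.5e-03 -5.0e-04 -1.0e+00] q1,q6 [ 0.247 -1.356] F [0.2 0.  0.1] M [ 0.15 -0.2  -0.05] op 0.125
lin [ 0.0018 -0.0007  0.0005] turn -0.0023
```

View pics/w4c.png

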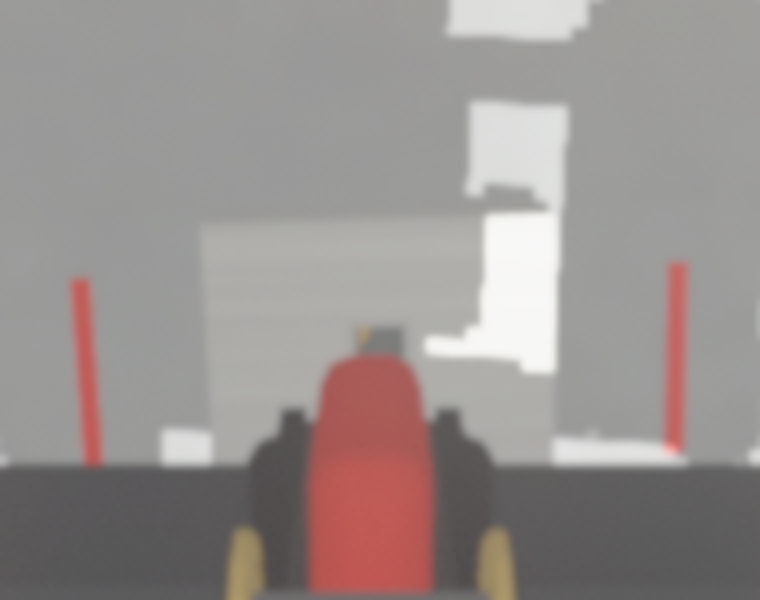

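The crop shows the slot at crop columns 360–405, so about px 325.5, and the plate centre at the same column. The grip is centred at about px 322.7, with its lower edge at row 259 and its upper edge at row 284. The key needs a small shift in y, and the box yaw is about 4°.

```bash
python3 - <<'E'
from h import *
c=cams.camera_info("wrist");s=env.state();R=Ro.from_euler('xyz',s['tcp_rot']).as_matrix()
px=lambda x,y:(x/4+230-.4,y/4+170-.4)
T=lambda q,z:(R.T@(atz(c,q,z)-s['eef_pos'])).round(2)
zt=s['eef_pos'][2]
print("grip low",T(px(371,355),zt-18.6),"up",T(px(371,455),zt+21.4))
print("slot -x end",T(px(382,326),112),"slot L/R",T(px(360,340),112),T(px(405,340),112))
print("plate corners",T(px(201,223),112),T(px(559,211),112),atz(c,px(201,223),112),atz(c,px(559,211),112))
E
```

```text
grip low [ 18.61   0.53 -17.53] up [-21.39   0.49 -19.3 ]
slot -x end [ 57.53   2.15 -10.76] slot L/R [57.53 -1.02 -8.66] [57.53  5.49 -8.67]
plate corners [ 57.55 -23.61 -25.87] [ 57.54  27.21 -27.66] [495.46274148 174.95553324 112.        ] [491.99327168 225.68482548 112.        ]
```

Call:
carry_out(grip=[1,1,1,1,1], linear=[[0,0.004,-0.0036],[0,0,0],[0.006,0,0],[0.006,0,0],[0.004,0,0]], turn=[-0.011,0,0,0,0])

```text
t: 8.6
eef_pos: [518.6, 201.3, 161.3]
tcp_rot: [-2.455, 1.571, -2.387]
ft_force: [-0.1, -0.3, -0.9]
opening: 0.123
```

```bash
python3 - <<'E'
from h import *
plan([518.5,201.3,158],93.8)
c=cams.camera_info("wrist"); im=cams.read_camera("wrist")
k=im[170:320,230:420]; k=(255*(k/255.)**0.6).astype(np.uint8)
cv2.imwrite("pics/w5c.png",cv2.resize(k,None,fx=4,fy=4,interpolation=2))
E
```

```text
t 8.6 tcp [518.65 201.28 161.34] jawyaw 93.92 axis [-2.e-04 -2.e-04 -1.e+00] q1,q6 [ 0.252 -1.388] F [-0.1 -0.3 -0.9] M [ 0.1  -0.13 -0.05] op 0.123
lin [ 0.0067  0.0001 -0.0003] turn 0.0007
```

View pics/w5c.png

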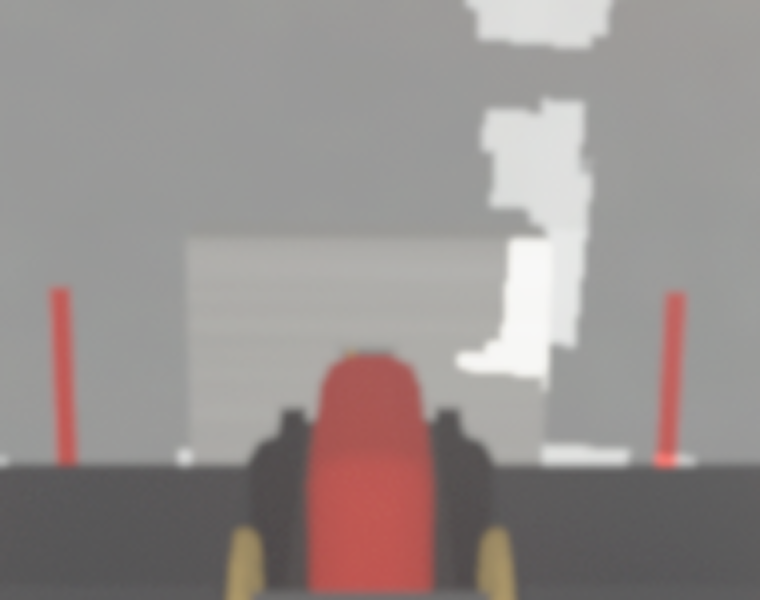

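```bash
python3 - <<'E'
from h import *
c=cams.camera_info("wrist");s=env.state();R=Ro.from_euler('xyz',s['tcp_rot']).as_matrix();zt=s['eef_pos'][2]
px=lambda x,y:(x/4+230-.4,y/4+170-.4)
T=lambda q,z:(R.T@(atz(c,q,z)-s['eef_pos'])).round(2)
print("grip low",T(px(371,355),zt-18.6),"up",T(px(371,455),zt+21.4))
print("slot -x end",T(px(368,350),112),"plate",T(px(187,238),112),T(px(549,238),112))
E
```

```text
grip low [ 18.61   0.56 -17.52] up [-21.39   0.53 -19.28]
slot -x end [49.06  0.18 -9.54] plate [ 49.07 -24.59 -25.42] [ 49.06  24.92 -25.47]
```

Call:
carry_out(grip=[1,1,1,1,1], linear=[[0.002,-0.0007,-0.0004],[0.004,0,0],[0.004,0,0],[0.004,0,0],[0.002,0,0]], turn=[0,0,0,0,0])

```text
t: 9.15
eef_pos: [518.5, 201.0, 153.3]
tcp_rot: [-2.581, 1.571, -2.512]
ft_force: [-0.0, -0.2, -0.0]
opening: 0.126
```

```bash
python3 - <<'E'
from h import *
plan([518.5,201.3,134.6],93.8)
E
```

```text
t 9.15 tcp [518.46 200.96 153.35] jawyaw 93.96 axis [-2.e-04 -1.e-04 -1.e+00] q1,q6 [ 0.251 -1.389] F [-0.  -0.2 -0. ] M [ 0.13 -0.2   0.04] op 0.126
lin [0.0375 0.0007 0.0001] turn 0.0009
```

Call:
carry_out(grip=[1,1,1,1,1], linear=[[0.002,0,0],[0.002,0,0],[0.002,0,0],[0.002,0,0],[0.002,0,0]], turn=[0,0,0,0,0])

```text
t: 9.65
eef_pos: [518.5, 201.0, 148.5]
tcp_rot: [-1.183, 1.571, -1.114]
ft_force: [0.3, 0.1, -0.4]
opening: 0.124
```

Call:
carry_out(grip=[1,1,1,1], linear=[[0.002,0,0],[0.002,0,0],[0.002,0,0],[0.002,0,0]], turn=[0,0,0,0])

```text
t: 10.05
eef_pos: [518.7, 200.6, 144.8]
tcp_rot: [-1.085, 1.57, -1.016]
ft_force: [0.8, -5.7, 4.4]
opening: 0.126
```

Call:
carry_out(grip=[1,1,1,1,1], linear=[[0.002,0.002,0],[0.002,-0.002,0],[0.002,-0.002,0],[0.002,0.002,0],[0.001,0,0]], turn=[0.025,-0.025,-0.025,0.025,0])

```text
t: 10.55
eef_pos: [518.8, 200.8, 140.4]
tcp_rot: [-0.226, 1.57, -0.159]
ft_force: [1.1, -4.7, 7.6]
opening: 0.125
```

```bash
python3 - <<'E'
from h import *
plan([518.5,201.3,134.6],93.8)
E
```

```text
t 10.55 tcp [518.77 200.81 140.43] jawyaw 93.87 axis [ 1.2e-03 -2.0e-04 -1.0e+00] q1,q6 [ 0.251 -1.387] F [ 1.1 -4.7  7.6] M [-0.8  -0.2  -0.11] op 0.125
lin [ 0.0117  0.001  -0.0005] turn 0.0004
```

Call:
carry_out(grip=[1,1,1,1,1], linear=[[0.002,0.002,0],[0.002,-0.002,0],[0.002,-0.002,0],[0.002,0.002,0],[0.001,0,0]], turn=[0.025,-0.025,-0.025,0.025,0])

```text
t: 11.05
eef_pos: [518.4, 200.9, 135.6]
tcp_rot: [-0.547, 1.57, -0.478]
ft_force: [1.3, -3.9, 1.8]
opening: 0.128
```

Call:
carry_out(grip=[1,1,1,1,1], linear=[[0.001,0.002,0],[0.001,-0.002,0],[0.0005,-0.002,0],[0.0005,0.002,0],[0.0005,0,0]], turn=[0.025,-0.025,-0.025,0.025,0])

```text
t: 11.55
eef_pos: [518.3, 200.9, 134.4]
tcp_rot: [-0.127, 1.57, -0.058]
ft_force: [-0.8, -4.3, 10.7]
opening: 0.124
```

```bash
python3 - <<'E'
from h import *
plan([518.5,201.3,134.6],93.8)
im=cams.read_camera("wrist")
k=im[170:320,230:420]; k=(255*(k/255.)**0.6).astype(np.uint8)
s=cams.read_camera("side")[225:325,240:400];q=cams.read_camera("scene")[130:230,260:420]
f=lambda a:cv2.resize(a,(400,250),interpolation=2)
cv2.imwrite("pics/m6.png",np.vstack([np.hstack([f(s),f(q)]),cv2.resize(k,(800,350))[:, :]]))
E
```

```text
t 11.55 tcp [518.3  200.91 134.36] jawyaw 93.98 axis [ 8.e-04 -0.e+00 -1.e+00] q1,q6 [ 0.251 -1.389] F [-0.8 -4.3 10.7] M [-0.75  0.04 -0.05] op 0.124
lin [-0.0005  0.0008  0.0005] turn 0.001
```

View pics/m6.png

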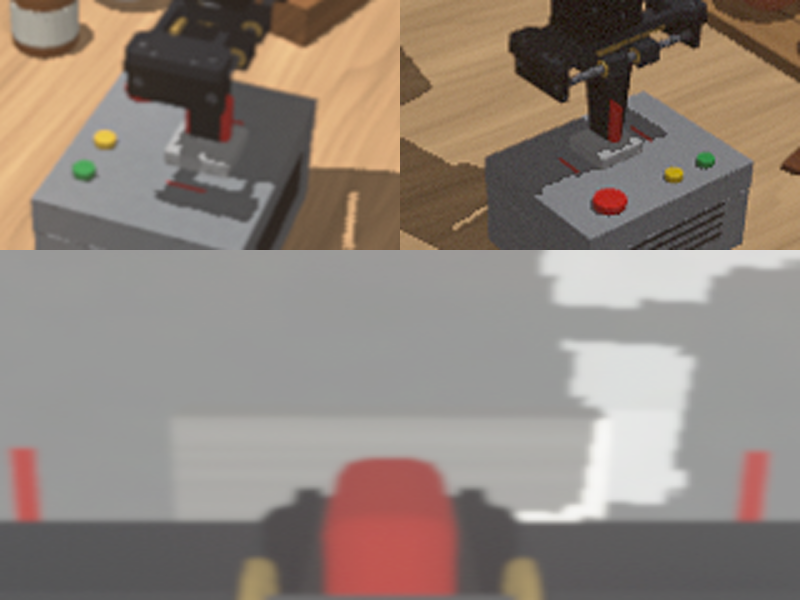

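Call:
carry_out(grip=[1,1,1,1,1], linear=[[0.001,0.002,0],[0.001,-0.002,0],[0,-0.002,0],[0,0.002,0],[0,0,0]], turn=[0.025,-0.025,-0.025,0.025,0])

```text
t: 12.2
eef_pos: [518.5, 200.9, 134.1]
tcp_rot: [0.016, 1.569, 0.086]
ft_force: [-1.0, -5.4, 15.8]
opening: 0.122
```

```bash
python3 - <<'E'
from h import *
plan([518.5,201.3,134.6],93.8)
E
```

```text
t 12.2 tcp [518.52 200.93 134.13] jawyaw 93.99 axis [ 2.2e-03  2.0e-04 -1.0e+00] q1,q6 [ 0.251 -1.389] F [-1.  -5.4 15.8] M [-0.93  0.02 -0.08] op 0.122
lin [-0.0009  0.0007  0.    ] turn 0.001
```

Call:
carry_out(grip=[1,1,1,1,1], linear=[[0,0,0],[0,0,0],[0,0,0],[0,0,0],[0,0,0]], turn=[0.02,0.03,0.03,0.03,0.03])

```text
t: 12.7
eef_pos: [518.7, 201.3, 134.2]
tcp_rot: [0.664, 1.568, 0.292]
ft_force: [-1.6, -2.9, 14.2]
opening: 0.125
```

```bash
python3 - <<'E'
from h import *
plan([518.5,201.3,134.1],2.3)
E
```

```text
t 12.7 tcp [518.65 201.26 134.17] jawyaw 68.7 axis [ 2.7e-03  8.0e-04 -1.0e+00] q1,q6 [ 0.251 -0.948] F [-1.6 -2.9 14.2] M [-0.32 -0.1   0.05] op 0.125
lin [ 0.0001 -0.     -0.0003] turn 0.3689
```

Call:
carry_out(grip=[1,1,1,1,1], linear=[[0,0,0],[0,0,0],[0,0,0],[0,0,0],[0,0,0]], turn=[0.035,0.035,0.035,0.035,0.035])

```text
t: 13.2
eef_pos: [518.6, 201.3, 134.1]
tcp_rot: [1.236, 1.568, 0.314]
ft_force: [-0.3, -2.0, 14.5]
opening: 0.126
```

Call:
carry_out(grip=[1,1,1,1,1], linear=[[0,0,0],[0,0,0],[0,0,0],[0,0,0],[0,0,0]], turn=[0.035,0.035,0.035,0.035,0.03])

```text
t: 13.7
eef_pos: [518.9, 201.4, 134.2]
tcp_rot: [1.786, 1.567, 0.329]
ft_force: [0.8, -1.3, 14.2]
opening: 0.123
```

```bash
python3 - <<'E'
from h import *
plan([518.5,201.3,134.1],0.3)
E
```

```text
t 13.7 tcp [518.87 201.43 134.19] jawyaw 6.57 axis [ 0.0033  0.0011 -1.    ] q1,q6 [0.251 0.137] F [ 0.8 -1.3 14.2] M [-0.2  -0.22  0.11] op 0.123
lin [ 0.0002 -0.0008  0.0002] turn 0.0348
```

Call:
carry_out(grip=[1,1,1,1,1], linear=[[0,0,0],[0,0,0],[0,0,0],[0,0,0],[0,0,0]], turn=[0.01,0.01,0.01,0,0])

```text
t: 14.2
eef_pos: [518.9, 201.4, 134.2]
tcp_rot: [1.879, 1.567, 0.333]
ft_force: [-0.0, -0.8, 14.1]
opening: 0.125
```

Call:
carry_out(grip=[1,1,1,1,1], linear=[[0,0,0],[0,0,0],[0,0,0],[0,0,0],[0,0,0]], turn=[0.006,0,0,0,0])

```text
t: 14.7
eef_pos: [518.9, 201.4, 134.2]
tcp_rot: [1.894, 1.567, 0.329]
ft_force: [0.6, -1.4, 13.6]
opening: 0.124
```

```bash
python3 - <<'E'
from h import *
plan([518.5,201.3,134.1],0.3)
im=cams.read_camera("wrist")
s=cams.read_camera("side")[225:325,240:400];q=cams.read_camera("scene")[130:230,260:420]
f=lambda a:cv2.resize(a,(400,250),interpolation=2)
cv2.imwrite("pics/m7.png",np.vstack([np.hstack([f(s),f(q)]),cv2.resize(im[130:370,70:620],(800,350))]))
for i in range(3): print(env.state()['moment'].round(3)); cams.read_camera("wrist")
E
```

```text
t 14.7 tcp [518.9  201.45 134.17] jawyaw 0.35 axis [ 0.0033  0.0011 -1.    ] q1,q6 [0.252 0.245] F [ 0.6 -1.4 13.6] M [-0.19 -0.25  0.13] op 0.124
lin [ 0.0001 -0.0008  0.0003] turn 0.0003
[-0.165 -0.178  0.145]
[-0.18  -0.221  0.113]
[-0.167 -0.185  0.097]
```

View pics/m7.png

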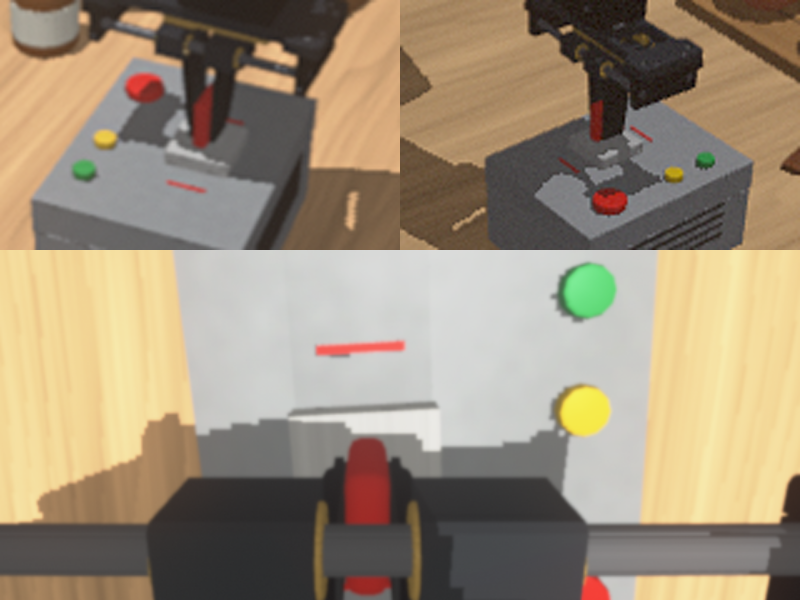

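The key is home and turned about 93.6° (1.63 rad). The moment of about 0.12 N m matches the spring at the stop, and the grip is firm.

```bash
python3 -c "
from cell import env
print(env.job_done()); s=env.state(); print(s['t'],s['eef_pos'],s['moment'],s['ft_force'],s['opening'])"
```

```text
the job is handed in; nothing more can be done
None
the job is handed in; nothing more can be done
```

The red key is in the key switch, pushed home, turned about a quarter turn clockwise and still held in the gripper. I handed the job in at about 15 s of the 48 s allowed. The hand-in gives no verdict, and I could not read the state afterwards.

**What I did:**
- I drew the red key from the holder.
- I lined it up over the slot with the wrist camera.
- I worked it past the pins with ±0.08 rad twists and 1 mm shakes, until it stopped at its expected depth with about 16 N of push.
- I then turned it 93.6° (1.63 rad).

**Last checks before handing in:**
- **Depth:** the TCP was at 134.2 mm against 134.6 mm expected when fully home, and the downward push was about 14 N.
- **Turn:** the moment about the vertical was about 0.10–0.15 N m, against 0.11 N m given for the spring at the stop. I worked out the cylinder angle, about 1.5 rad, from the tool's turn less the 0.1 rad of play; there was no direct reading of it.
- **Grip:** the opening was 0.124, about 12 mm, which matches the width of the key's grip.

**Uncertain or differing:**
- **Box yaw:** the first camera estimate was about 2.3°, and the close wrist views gave about 4°. I used 4°, and the blade entered the slot without sideways force.
- **Sideways force:** 4–6 N remained while the key passed the pins. It fell to about 1.5 N after the turn.
- **Bystanders:** I did not measure the blue key, jar, bowl or rib again at the end. The arm's path stayed clear of them.

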